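# Unlock the movement holder from its sprung-keeper hook

### The arm

A 6-joint arm with a two-finger parallel gripper is mounted at the origin on the work surface. World frame = base frame: x ahead of the robot, y to its left, z up, the work surface at z = 0. Lengths are in m, angles in rad, forces in N, time in s.
With the tool pointing down it reaches from about 0.25 to 0.775 m from the base axis. Payload 4 kg.
Tool frame: the origin (TCP) lies at the very end of the fingers, on their centre line; the grasp point (between the pads) lies 19 mm behind it; z points along the fingers, y is the line along which they close (so a half turn about z gives the same grasp; the last joint's range is limited). The gripper opens to 85 mm and grips with 20 to 120 N. Pads are 22 mm wide; open, the fingers measure 114 mm over their backs; the gripper's body (76 mm by 85 mm) begins 54 mm behind the grasp point. The pads swing forward as they close: fully open they stand 13 mm farther back than shut.
Start: joints at [-0.103, 0.087, 1.371, -0, 1.684, -0.103], TCP at [0.55, -0, 0.231] pointing down, gripper open.
Joint ranges: [-3.1, 3.1], [-0.76, 2.03], [0.27, 2.55], [-1.08, 4.22], [0.17, 2.65], [-2.57, 2.57]. Speed limits (rad/s): [2.79, 2.79, 3.14, 3.14, 3.14, 3.14].

### API

Orientations are given as a unit quaternion [w, x, y, z].
In Python, from station import env gives the robot as it stands.
- The arm moves only by the tool jog_arm, never from a script. Its argument "increments" is a list of rows, each a list of 5 numbers: the opening, from -1 (shut) to 1 (fully open), then the shift along the world's x, y, z in mm, then the turn about the world's z in degrees. In form: [[grip, tx, ty, tz, yaw], ...]. A call has exactly 5 rows; each row is the pose to reach, as a shift and turn from the pose commanded when the call began; what a row does not reach only later rows make up. A row lasts 1/8 s, in which the tool goes at most 62.5 mm and 10.7 degrees, less where a joint would pass 70% of its speed; a pose out of reach is approached as far as the arm can. A call with a gripper value outside its range is refused whole. The fingers move at their own pace and stop on an object; "squeeze" is the grip in N (left out, the last holds). Time passes only in rows, so rows that repeat a pose let the fingers close, or fill a call up. It gives the time, the measured TCP pose, the force, the opening and the grip force at its end, in the units of the state.
- env.read_state(): the state, without advancing time (a new reading comes with each control period).
- env.capture(name): name is "scene" or "side" or "wrist"; returns the picture (400x640x3 uint8, red, green, blue); there is no depth.
- env.calibration(name): a dict with "K" (3x3 intrinsics, pixels), "rvec" (rotation vector, rad) and "tvec" (3), from world to camera coordinates, as OpenCV has them; the wrist camera has in their place "mount" (4x4, takes a point from camera to tool coordinates, whose origin is the TCP and whose axes are the flange's). Camera axes: x right, y down, z forward; pixel columns grow to the right and rows downward; lengths in m; the calibration is good to about 2 mm. A picture is of the moment at which its call begins: read the wrist's pose just before it. calibration takes no time and is no camera call.
- env.job_done(): hands the job in; it is judged then, once.
The state is a dict: "t": time; "joint_pos": joint angles; "qvel": joint speeds; "tau": joint torques, N m; "tcp_pos": TCP position; "ee_rot": TCP orientation; "ft_force": force on the tool from outside, world axes, zero at the start; "torque": the same for the moment, N m; "gripper_width": opening from 0.0 (shut) to 1.0 (fully open); "grasp_force": force on a finger pad.
Only numpy, scipy, OpenCV 4.12 (cv2) and the standard library are available. Lean on these libraries where they do the work, as an engineer would, in place of code of your own. Each camera call takes 0.05 s, during which the arm holds its last target. There are 200 camera calls.

### The job

The black movement holder hangs by its steel bar on the lockable hook of the peg board. Take it by its yellow tab, press it down against the hook's red sprung keeper until you feel it bottom, draw it straight out from the board under the lip, then lift it over the hook's tip and away, never forcing it. Then set it down gently, upright in the blue tray, and let go, leaving the jar, the loupe and the brass ring where they are.

Things in the scene. Friction and masses are not known exactly. Their poses are not given: they have to be found in the camera images.
- pegboard: White perforated peg board fixed on the bench, 300 mm wide (y), 250 mm high (z), 10 mm thick. Origin: middle of its front face at bench level; its -x points straight out of the front, z up. A steel arm at y = 0 carries the hook out from the front. Tweezers (y = -105 mm) and a red screwdriver (y = +105 mm) are fixed on the front and stick out 25 mm.
- hook_seat (a point): Centre of the holder's bar at the start: 90 mm out from the board's front, 130 mm above the bench; axes as the board's. Hook: two rigid steel cheeks, 8 to 18 mm either side of y = 0, the slot between them open above for the tab. They form a roof over the seat, a lip in front of it (7 to 13 mm out from here) and a level floor below, so the bar can only leave downwards, then out under the lip.
- hook_exit (a point): 22 mm straight out from hook_seat: here (18 to 26 mm out) the top is open and the bar can be lifted. An upturned tip, 8 mm over the floor and 31 to 37 mm out from the seat, ends it. The base hangs under the hook: lift 8 to 20 mm above the start height, go 60 mm farther out, then up. Floor to lip is 10 mm: the 8 mm bar, at the floor, has 2 mm to spare.
- keeper (a joint): Red sprung keeper pad (18 x 13 mm) under the bar's middle. 0 = up (start, bar rests on it); grows in metres as pressed straight down, to 0.026 at most. Pushes up with 4 N at 0, plus 0.2 N per mm; springs back once the bar is off it. The cheeks are set higher or lower each time, unmeasured: their floor lies 7 to 21 mm below the bar's underside at the start (roof and lip shift alike). Feel for it.
- holder: Movement holder, about 160 g, hanging with its origin 35 mm above the bench. Origin: centre of its flat underside; z up; x, y as the board's. Black round base 62 mm across, 21 mm high with its jaws; two 6 mm steel rods (y = +-25 mm) rise to a round steel bar along y, 8 mm thick, 58 mm long, centre 95 mm above the origin. It must not press on the hook with 20 N or more.
- tab_top (a point): Top centre of the holder's yellow flat tab, 159 mm above the holder's origin; axes as the holder's. The tab is 8 mm thick (y), 18 mm wide (x) and rises 64 mm from the bar's middle. Grip it from above across its 8 mm, with the fingertips at most 28 mm below this point: lower, they could meet the cheeks' roof when pressing down (roof top 40 to 54 mm below this point at the start).
- tray: Blue plastic tray fixed on the bench, 140 mm (x) by 180 mm (y), 24 mm high, walls 4 mm; its inner floor is 4 mm above the bench and empty. Origin: centre of its underside.
- jar: Small closed glass parts jar, 48 mm across, 55 mm high, loose on the bench; origin at the centre of its underside. Not to be moved.
- loupe: Black watchmaker's loupe, 34 mm across, 30 mm high, loose on the bench before the peg board; origin at the centre of its underside. Not to be moved.
- casering: Brass case ring, 42 mm across, 10 mm high, loose on the bench; origin at the centre of its underside. Not to be moved.
Mind the look-alikes: they are no part of the job. Leave any brown or white look-alike of the holder alone.

How it is judged:
By the outcome, as a careful person would: the job done as asked, in the order asked, and still so for the second after the job is handed in, with the robot touching nothing.
It also fails if it takes over 51 s, if anything falls off the work surface, if the arm or the gripper's body presses on something with over 40 N, if the wrist force passes 120 N, or if a joint passes its speed limit or range.

## Working session

There is one attempt and no reset: what is moved stays moved. The work goes in short steps, Python scripts to look and compute and a tool call to move; the robot and the scene stay as the last step left them, time stands still between calls to the robot, and variables do not carry over. Pictures are saved under pics/ and viewed, at most 10 in all, crops included, and the job is handed in when it is done.

Besides the shell and the picture viewer there is one more tool, called by a JSON object that holds its "api" and its "payload". jog_arm: Moves the arm, as the interface text tells. Its arguments: {"type":"object","properties":{"increments":{"type":"array","items":{"type":"array","items":{"type":"number"}}},"squeeze":{"type":"number"}},"required":["increments"]}

```bash
mkdir -p pics
cat > h.py <<'E'
import numpy as np,cv2
from station import env
def snap(n,f):
    im=env.capture(n); cv2.imwrite('pics/'+f,im[:,:,::-1]); return im
def cam(n):
    c=env.calibration(n); K=np.array(c['K'],float)
    if 'mount' in c:
        s=env.read_state(); M=np.array(c['mount']); w,x,y,z=s['ee_rot']
        from scipy.spatial.transform import Rotation as R
        T=np.eye(4);T[:3,:3]=R.from_quat([x,y,z,w]).as_matrix();T[:3,3]=s['tcp_pos'];T=T@M
        return K,T[:3,:3],T[:3,3]
    R=cv2.Rodrigues(np.array(c['rvec'],float))[0]
    return K,R.T,-R.T@np.array(c['tvec'],float).ravel()
def ray(c,u,v):
    K,R,o=c; return o,R@(np.linalg.inv(K)@[u,v,1])
def plane(c,u,v,z):
    o,d=ray(c,u,v); return o+d*(z-o[2])/d[2]
def tri(rs):
    A=0;b=0
    for o,d in rs:
        d=d/np.linalg.norm(d);P=np.eye(3)-np.outer(d,d);A=A+P;b=b+P@o
    p=np.linalg.solve(A,b); return p
def proj(c,p):
    K,R,o=c; q=K@(R.T@(np.array(p)-o)); return q[:2]/q[2]
E
python3 - <<'E'
from h import *
a=snap('scene','a.png');b=snap('side','b.png')
for n in('scene','side'):
    c=cam(n);print(n,c[2].round(3),c[1][:,2].round(2))
for n,im in(('scene',a),('side',b)):
    h=cv2.cvtColor(im,cv2.COLOR_RGB2HSV)
    m=cv2.inRange(h,(20,120,80),(35,255,255))
    k,l,s,ce=cv2.connectedComponentsWithStats(m)
    print(n,[(s[i].tolist(),ce[i].round(1).tolist()) for i in range(1,k) if s[i][4]>20])
E
```

```text
scene [0.965 0.195 0.864] [-0.49 -0.21 -0.85]
side [ 0.209 -0.628  0.835] [ 0.36  0.63 -0.69]
scene [([47, 76, 14, 16, 61], [53.2, 83.8]), ([360, 142, 11, 20, 159], [364.8, 151.0]), ([372, 176, 12, 18, 140], [377.0, 184.4]), ([451, 203, 17, 19, 153], [459.5, 211.2]), ([285, 207, 11, 18, 141], [290.9, 214.3]), ([326, 221, 12, 21, 187], [331.4, 230.5]), ([168, 239, 18, 16, 126], [176.4, 245.9]), ([328, 251, 6, 6, 29], [330.6, 253.3])]
side [([251, 161, 10, 27, 153], [255.3, 173.7]), ([312, 172, 9, 24, 208], [316.0, 183.1]), ([332, 196, 11, 27, 226], [336.4, 208.3]), ([216, 208, 12, 27, 182], [221.1, 220.5]), ([256, 208, 8, 6, 33], [259.6, 210.3]), ([332, 242, 7, 5, 24], [335.0, 243.7]), ([225, 252, 7, 6, 23], [227.7, 254.6]), ([442, 299, 20, 19, 160], [451.5, 307.6])]
```

View pics/a.png

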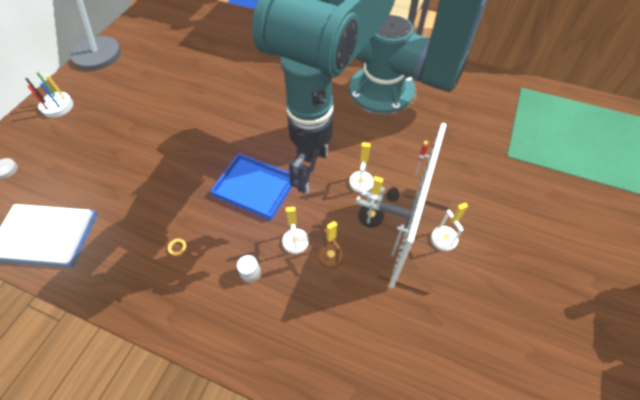

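View pics/b.png

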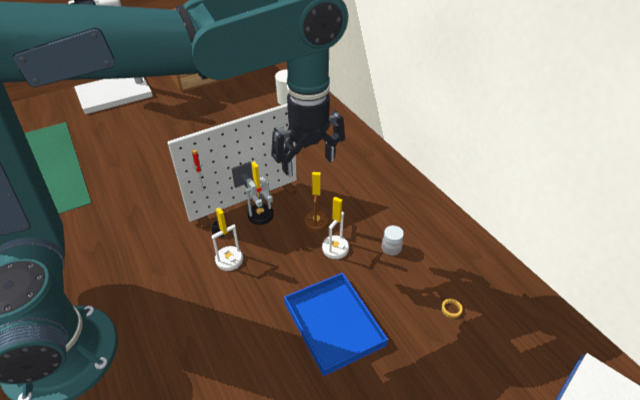

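Candidates (scene / side pixel):
- The black-based holder on the hook: tab (377,184) / (255,173).
- White look-alikes: (365,151) / (221,220), (291,214) / (336,208) and (459,211), the last behind the board.
- Brown look-alike: (331,230) / (316,183).

I choose the black one on the hook, and check it in a crop.

Run:
```python
from h import *
a=cv2.imread('pics/a.png');b=cv2.imread('pics/b.png')
A=cv2.resize(a[120:290,340:460],None,fx=3.4,fy=3.4,interpolation=cv2.INTER_CUBIC)
B=cv2.resize(b[95:235,165:285],None,fx=3.3,fy=3.3,interpolation=cv2.INTER_CUBIC)
H=max(A.shape[0],B.shape[0]);f=lambda i:cv2.copyMakeBorder(i,0,H-i.shape[0],0,0,0)
o=cv2.hconcat([f(A),f(B)]);print(o.shape);cv2.imwrite('pics/c.png',o[:600,:800])
c1,c2=cam('scene'),cam('side')
for n,p,q in(('black',(377,184.4),(255.3,173.7)),('whiteNear',(364.8,151),(221.1,220.5)),('white2',(290.9,214.3),(336.4,208.3)),('brown',(331.4,230.5),(316,183.1))):
    print(n,tri([ray(c1,*p),ray(c2,*q)]).round(4))
for c,im in((c1,a),(c2,b)):
    h=cv2.cvtColor(im,cv2.COLOR_BGR2HSV);m=cv2.inRange(h,(105,150,60),(125,255,255))
    k,l,s,ce=cv2.connectedComponentsWithStats(m)
    cand=[i for i in range(1,k) if 100<ce[i][0]<420 and ce[i][1]>100 and s[i][4]>1500]
    cs=max(cand,key=lambda i:s[i][4])
    ys,xs=np.where(l==cs)
    # rim polygon on the z=.024 plane
    P=np.array([plane(c,x,y,.024)[:2] for x,y in zip(xs,ys)],np.float32)
    print('tray',cv2.minAreaRect(P*1000))
print('jar',plane(c1,248,277,0),plane(c2,392,246,.0275),'ring',plane(c1,177,247,.005),plane(c2,452,308,.005),'loupe',plane(c1,393,195,.02))
```

```text
(578, 804, 3)
black [0.478  0.119  0.1668]
whiteNear [0.3688 0.0576 0.1295]
white2 [ 0.5973 -0.0335  0.1311]
brown [0.6005 0.0621 0.1284]
tray ((498.6932678222656, -197.56512451171875), (184.67137145996094, 145.63523864746094), 87.0667495727539)
tray ((487.5210876464844, -206.31080627441406), (188.76992797851562, 144.6460723876953), 86.98092651367188)
jar [ 0.72486574 -0.09743428  0.        ] [ 0.69990588 -0.11147847  0.0275    ] ring [ 0.72348152 -0.29327334  0.005     ] [ 0.72097984 -0.29530873  0.005     ] loupe [0.39123435 0.15195192 0.02      ]
```

View pics/c.png

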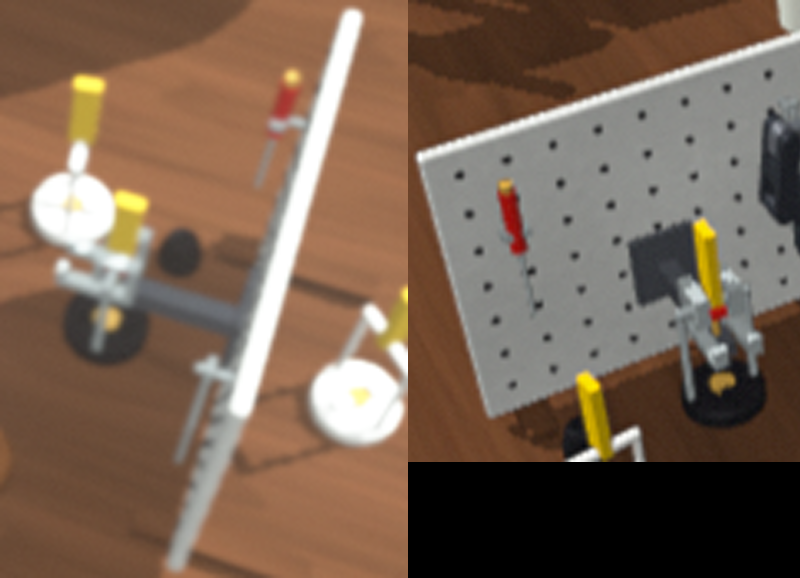

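The crop confirms it: black base under a steel hook with the red keeper, tab top at about scene (378.5,179) / side (254.5,163.5). Board top edge runs from scene (440,125) to (409,239).

Run:
```python
from h import *
c1,c2=cam('scene'),cam('side')
e=[plane(c1,440,125.3,.25),plane(c1,408.8,239.1,.25)];f=[plane(c2,168,143,.25),plane(c2,283.8,106,.25)]
for p in(e,f):
    d=p[1]-p[0];print(np.array(p).round(4),np.linalg.norm(d),np.degrees(np.arctan2(d[1],d[0])))
t=tri([ray(c1,378.5,178.8),ray(c2,254.4,163.5)]);print('top',t,plane(c1,378.5,178.8,.194),plane(c2,254.4,163.5,.194))
s=env.read_state();print(s['t'],s['tcp_pos'],s['ee_rot'])
from scipy.spatial.transform import Rotation as R
w,x,y,z=s['ee_rot'];print(R.from_quat([x,y,z,w]).as_matrix().round(3));print(np.array(env.calibration('wrist')['mount']).round(3))
```

```text
[[0.3413 0.2049 0.25  ]
 [0.6258 0.2158 0.25  ]] 0.2846661488040709 2.184949634444753
[[0.3272 0.2061 0.25  ]
 [0.6006 0.2123 0.25  ]] 0.27352214503886263 1.2843553970949315
top [0.4803712  0.12093588 0.19285261] [0.48168704 0.12078369 0.194     ] [0.47963793 0.12014391 0.194     ]
0.1 [5.49550017e-01 4.35064408e-05 2.30218082e-01] [-7.89174166e-04  7.07101776e-01  7.07111064e-01 -6.31514190e-04]
[[-0.     1.    -0.002]
 [ 1.     0.     0.   ]
 [ 0.    -0.002 -1.   ]]
[[-0.001 -0.945 -0.327  0.084]
 [ 1.    -0.001 -0.001  0.   ]
 [ 0.    -0.327  0.945 -0.143]
 [ 0.     0.     0.     1.   ]]
```

{"api": "jog_arm", "payload": {"increments": [[0,-20,35,5,1.7],[0,-45,80,5,1.7],[0,-69,120,5,1.7],[0,-69,120,5,1.7],[0,-69,120,5,1.7]], "squeeze": 40}}

```text
t: 0.72
tcp_pos: [0.481, 0.1197, 0.236]
ee_rot: [0.0, 0.696, 0.718, -0.0]
ft_force: [-0.8, 1.0, 0.4]
gripper_width: 0.498
grasp_force: 0.0
```

Run:
```python
from h import *
s=env.read_state();c=cam('wrist');im=snap('wrist','w1.png')
print(s['tcp_pos'],s['gripper_width'],s['ft_force'])
print('predicted top px',proj(c,[.4805,.1205,.194]))
h=cv2.cvtColor(im,cv2.COLOR_RGB2HSV);m=cv2.inRange(h,(20,120,80),(35,255,255))
k,l,st,ce=cv2.connectedComponentsWithStats(m)
for i in range(1,k):
    if st[i][4]>60:print(st[i],ce[i])
```

```text
[0.48104043 0.11974212 0.23602559] 0.49802799526700536 [-0.78562191  1.01709137  0.37683263]
predicted top px [319.25787543 230.99562433]
[ 71 103  28  21 384] [ 84.046875   113.27604167]
[311 189  15  58 768] [317.96354167 219.85416667]
[216 208  15  14 154] [223.23376623 214.53246753]
[415 210  14  14 127] [422.11023622 216.8503937 ]
[ 163  237   43   57 1218] [183.86699507 265.863711  ]
[436 241  52  56 904] [461.42256637 269.00331858]
[406 282  11  12  81] [411.48148148 287.0617284 ]
```

View pics/w1.png

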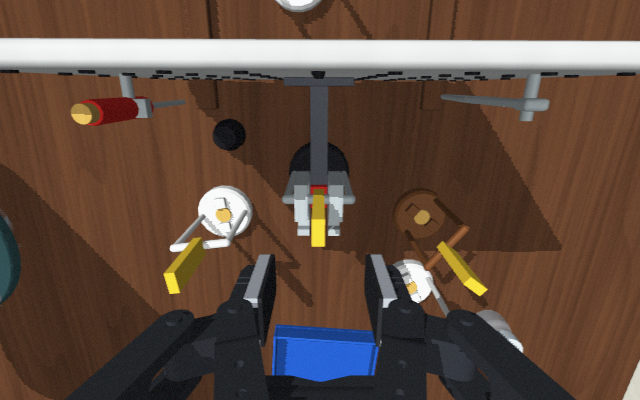

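Run:
```python
from h import *
c=cam('wrist');print(plane(c,319,246.5,.194),plane(c,5,38,.25),plane(c,635,40,.25),plane(c,5,72,.25),plane(c,635,71,.25))
im=cv2.imread('pics/w1.png');h=cv2.cvtColor(im,cv2.COLOR_BGR2HSV);print([ (r,h[r,318].tolist()) for r in range(214,250,3)])
m=cv2.inRange(h,(20,120,80),(35,255,255))
for r in(200,215,230,235,240,244):print(r,np.where(m[r,300:340])[0][[0,-1]]+300)
```

```text
[0.48087884 0.10968269 0.194     ] [0.36833024 0.2160766  0.25      ] [0.58862943 0.22158466 0.25      ] [0.36521202 0.20488125 0.25      ] [0.59203592 0.2115553  0.25      ]
[(214, [24, 199, 177]), (217, [24, 194, 177]), (220, [27, 188, 248]), (223, [27, 188, 248]), (226, [27, 187, 248]), (229, [27, 187, 248]), (232, [27, 190, 248]), (235, [27, 191, 247]), (238, [27, 188, 248]), (241, [27, 189, 248]), (244, [27, 187, 248]), (247, [12, 150, 102])]
200 [313 323]
215 [311 325]
230 [311 325]
235 [311 325]
240 [311 325]
244 [311 325]
```

The wrist view shows the black holder's tab top face centred at about (318,232), agreeing with the estimate to 1 mm, and the board squared up. I'll go down and grip.

{"api": "jog_arm", "payload": {"increments": [[0,0,-1,-35,0],[0,0,-1,-66,0],[0,0,-1,-66,0],[-1,0,-1,-66,0],[-1,0,-1,-66,0]], "squeeze": 60}}

```text
t: 1.4
tcp_pos: [0.4821, 0.1188, 0.1723]
ee_rot: [0.001, 0.697, 0.717, 0.001]
ft_force: [-2.5, -0.3, 2.0]
gripper_width: 0.084
grasp_force: 34.5
```

{"api": "jog_arm", "payload": {"increments": [[-1,0,0,0,0],[-1,0,0,0,0],[-1,0,0,0,0],[-1,0,0,0,0],[-1,0,0,0,0]]}}

```text
t: 2.02
tcp_pos: [0.4814, 0.119, 0.1706]
ee_rot: [0.0, 0.697, 0.717, 0.001]
ft_force: [2.8, -0.5, 2.6]
gripper_width: 0.077
grasp_force: 61.3
```

{"api": "jog_arm", "payload": {"increments": [[-1,0,0,-2,0],[-1,0,0,-4,0],[-1,0,0,-6,0],[-1,0,0,-6,0],[-1,0,0,-6,0]]}}

```text
t: 2.65
tcp_pos: [0.4812, 0.119, 0.1645]
ee_rot: [0.0, 0.697, 0.718, 0.0]
ft_force: [3.8, -0.2, 3.6]
gripper_width: 0.08
grasp_force: 61.4
```

{"api": "jog_arm", "payload": {"increments": [[-1,0,0,-0.5,0],[-1,0,0,-1,0],[-1,0,0,-1,0],[-1,0,0,-1,0],[-1,0,0,-1,0]]}}

```text
t: 3.28
tcp_pos: [0.4811, 0.1191, 0.1634]
ee_rot: [0.0, 0.696, 0.718, 0.0]
ft_force: [4.2, -0.7, 3.2]
gripper_width: 0.079
grasp_force: 61.5
```

{"api": "jog_arm", "payload": {"increments": [[-1,0,0,-0.5,0],[-1,0,0,-1,0],[-1,0,0,-1,0],[-1,0,0,-1,0],[-1,0,0,-1,0]]}}

```text
t: 3.9
tcp_pos: [0.481, 0.119, 0.1623]
ee_rot: [0.0, 0.697, 0.718, 0.0]
ft_force: [3.5, 0.3, 3.6]
gripper_width: 0.078
grasp_force: 61.5
```

{"api": "jog_arm", "payload": {"increments": [[-1,0,0,-0.5,0],[-1,0,0,-1,0],[-1,0,0,-1,0],[-1,0,0,-1,0],[-1,0,0,-1,0]]}}

```text
t: 4.53
tcp_pos: [0.481, 0.119, 0.1614]
ee_rot: [0.0, 0.697, 0.718, 0.0]
ft_force: [3.4, 0.1, 4.0]
gripper_width: 0.078
grasp_force: 61.5
```

{"api": "jog_arm", "payload": {"increments": [[-1,0,0,-0.5,0],[-1,0,0,-1,0],[-1,0,0,-1,0],[-1,0,0,-1,0],[-1,0,0,-1,0]]}}

```text
t: 5.15
tcp_pos: [0.481, 0.119, 0.1604]
ee_rot: [0.0, 0.697, 0.718, 0.0]
ft_force: [3.4, 0.7, 4.0]
gripper_width: 0.075
grasp_force: 61.6
```

{"api": "jog_arm", "payload": {"increments": [[-1,0,0,-0.5,0],[-1,0,0,-1,0],[-1,0,0,-1,0],[-1,0,0,-1,0],[-1,0,0,-1,0]]}}

```text
t: 5.78
tcp_pos: [0.481, 0.119, 0.1594]
ee_rot: [0.0, 0.697, 0.718, 0.0]
ft_force: [4.1, 0.8, 4.1]
gripper_width: 0.078
grasp_force: 61.6
```

Down 11 mm so far, with only the keeper force.

{"api": "jog_arm", "payload": {"increments": [[-1,0,0,-0.5,0],[-1,0,0,-1,0],[-1,0,0,-1,0],[-1,0,0,-1,0],[-1,0,0,-1,0]]}}

```text
t: 6.4
tcp_pos: [0.481, 0.119, 0.1584]
ee_rot: [0.0, 0.697, 0.718, 0.0]
ft_force: [4.1, 0.8, 3.7]
gripper_width: 0.079
grasp_force: 61.6
```

{"api": "jog_arm", "payload": {"increments": [[-1,0,0,-0.5,0],[-1,0,0,-1,0],[-1,0,0,-1,0],[-1,0,0,-1,0],[-1,0,0,-1,0]]}}

```text
t: 7.02
tcp_pos: [0.481, 0.119, 0.1574]
ee_rot: [0.0, 0.697, 0.718, 0.0]
ft_force: [3.8, -0.8, 5.6]
gripper_width: 0.079
grasp_force: 61.6
```

{"api": "jog_arm", "payload": {"increments": [[-1,0,0,-0.5,0],[-1,0,0,-1,0],[-1,0,0,-1,0],[-1,0,0,-1,0],[-1,0,0,-1,0]]}}

```text
t: 7.65
tcp_pos: [0.4811, 0.119, 0.1568]
ee_rot: [0.0, 0.697, 0.718, 0.0]
ft_force: [2.8, -0.5, 5.6]
gripper_width: 0.077
grasp_force: 61.9
```

{"api": "jog_arm", "payload": {"increments": [[-1,0,0,-0.5,0],[-1,0,0,-1,0],[-1,0,0,-1,0],[-1,0,0,-1,0],[-1,0,0,-1,0]]}}

```text
t: 8.28
tcp_pos: [0.4811, 0.119, 0.1567]
ee_rot: [0.0, 0.697, 0.718, 0.0]
ft_force: [2.2, -1.0, 10.2]
gripper_width: 0.079
grasp_force: 62.3
```

Bottomed at z = 0.1567, about 14 mm down: the force steps up while the height stops. I'll ease by 0.8 mm and draw out under the lip.

{"api": "jog_arm", "payload": {"increments": [[-1,0,0,0.8,0],[-1,0,-2,0.8,0],[-1,0.1,-4,0.8,0],[-1,0.2,-6,0.8,0],[-1,0.2,-8,0.8,0]]}}

```text
t: 8.9
tcp_pos: [0.4804, 0.1137, 0.1568]
ee_rot: [-0.003, 0.696, 0.718, 0.002]
ft_force: [0.4, 5.9, 8.0]
gripper_width: 0.076
grasp_force: 62.1
```

{"api": "jog_arm", "payload": {"increments": [[-1,0,-2,0,0],[-1,0.1,-4,0,0],[-1,0.2,-6,0,0],[-1,0.2,-7,0,0],[-1,0.2,-8,0,0]]}}

```text
t: 9.52
tcp_pos: [0.4803, 0.1047, 0.1567]
ee_rot: [-0.002, 0.696, 0.718, 0.001]
ft_force: [0.4, 3.9, 8.4]
gripper_width: 0.077
grasp_force: 62.2
```

{"api": "jog_arm", "payload": {"increments": [[-1,0,-2,0.5,0],[-1,0.1,-4,0.5,0],[-1,0.2,-6,0.5,0],[-1,0.2,-6.3,0.5,0],[-1,0.2,-6.3,0.5,0]]}}

```text
t: 10.15
tcp_pos: [0.4801, 0.0989, 0.1566]
ee_rot: [-0.003, 0.696, 0.718, 0.0]
ft_force: [-0.4, 4.0, 7.1]
gripper_width: 0.084
grasp_force: 62.0
```

{"api": "jog_arm", "payload": {"increments": [[-1,0,0,0.5,0],[-1,0,0,1,0],[-1,0,0,2,0],[-1,0,0,2.5,0],[-1,0,0,2.5,0]]}}

```text
t: 10.78
tcp_pos: [0.4807, 0.0962, 0.1578]
ee_rot: [-0.001, 0.697, 0.717, -0.001]
ft_force: [-0.3, -0.8, -2.7]
gripper_width: 0.076
grasp_force: 60.7
```

Clear at 22.8 mm out and carrying only its weight. I'll lift to 13 mm above the start height, then out.

{"api": "jog_arm", "payload": {"increments": [[-1,0,0.5,4,0],[-1,0,0.5,10,0],[-1,0,0.5,17,0],[-1,0,0.5,23,0],[-1,0,0.5,27,0]]}}

```text
t: 11.4
tcp_pos: [0.4818, 0.0972, 0.1869]
ee_rot: [0.0, 0.697, 0.718, 0.0]
ft_force: [-0.4, -0.0, -1.5]
gripper_width: 0.078
grasp_force: 60.7
```

{"api": "jog_arm", "payload": {"increments": [[-1,0,0,0,0],[-1,0.2,-8,0,0],[-1,0.5,-18,0,0],[-1,0.8,-28,0,0],[-1,1,-38,0,0]]}}

```text
t: 12.02
tcp_pos: [0.4826, 0.0582, 0.186]
ee_rot: [-0.0, 0.697, 0.717, -0.0]
ft_force: [0.0, 0.6, -1.3]
gripper_width: 0.081
grasp_force: 60.7
```

{"api": "jog_arm", "payload": {"increments": [[-1,0,-12,0,0],[-1,0,-25,0,0],[-1,0,-35,5,0],[-1,0,-40,20,0],[-1,0,-40,38,0]]}}

```text
t: 12.65
tcp_pos: [0.4828, 0.0189, 0.2256]
ee_rot: [0.0, 0.697, 0.717, 0.0]
ft_force: [0.4, -0.4, -1.5]
gripper_width: 0.079
grasp_force: 60.7
```

{"api": "jog_arm", "payload": {"increments": [[-1,1,-15,18,0],[-1,3,-40,22,0],[-1,5,-65,22,0],[-1,7,-95,22,0],[-1,9,-125,22,0]]}}

```text
t: 13.28
tcp_pos: [0.4919, -0.1074, 0.2477]
ee_rot: [0.001, 0.696, 0.718, 0.0]
ft_force: [-0.5, -0.3, -1.4]
gripper_width: 0.077
grasp_force: 60.7
```

{"api": "jog_arm", "payload": {"increments": [[-1,0,-28,0,0],[-1,1,-55,0,0],[-1,2,-78,0,0],[-1,2,-94,0,0],[-1,2,-96,0,0]]}}

```text
t: 13.9
tcp_pos: [0.4936, -0.2028, 0.2466]
ee_rot: [0.0, 0.697, 0.717, 0.0]
ft_force: [0.5, -0.0, -1.3]
gripper_width: 0.078
grasp_force: 60.7
```

Run:
```python
from h import *
s=env.read_state();print(s['t'],s['tcp_pos'],s['ft_force'])
b=snap('side','d.png')
c=cam('side');print(proj(c,[s['tcp_pos'][0],s['tcp_pos'][1],.004]),[proj(c,[s['tcp_pos'][0]+dx,s['tcp_pos'][1]+dy,s['tcp_pos'][2]-.1356]).round() for dx,dy in((0,0),)])
```

```text
13.9 [ 0.49360201 -0.20280692  0.24662408] [ 0.52491237 -0.04033827 -1.31120081]
[335.0461088  321.97128933] [array([337., 291.])]
```

View pics/d.png

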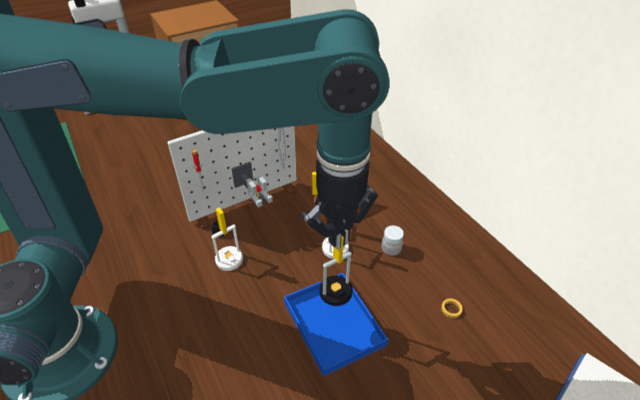

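The holder hangs upright with its base at (337,291). The spot below it is (335,322), the middle of the tray, so I'll lower it.

{"api": "jog_arm", "payload": {"increments": [[-1,0,0,-20,0],[-1,0,0,-48,0],[-1,0,0,-75,0],[-1,0,0,-95,0],[-1,0,0,-100,0]]}}

```text
t: 14.58
tcp_pos: [0.4928, -0.2004, 0.1446]
ee_rot: [-0.002, 0.696, 0.718, -0.0]
ft_force: [0.2, -0.2, -2.4]
gripper_width: 0.075
grasp_force: 60.7
```

{"api": "jog_arm", "payload": {"increments": [[-1,0,0,-1,0],[-1,0,0,-2,0],[-1,0,0,-3,0],[-1,0,0,-4,0],[-1,0,0,-4,0]]}}

```text
t: 15.2
tcp_pos: [0.4936, -0.2019, 0.1422]
ee_rot: [0.0, 0.697, 0.717, 0.0]
ft_force: [-0.1, 0.2, -2.3]
gripper_width: 0.08
grasp_force: 60.7
```

{"api": "jog_arm", "payload": {"increments": [[-1,0,0,-0.5,0],[-1,0,0,-1,0],[-1,0,0,-1,0],[-1,0,0,-1,0],[-1,0,0,-1,0]]}}

```text
t: 15.82
tcp_pos: [0.4937, -0.202, 0.1417]
ee_rot: [0.0, 0.697, 0.717, 0.0]
ft_force: [-2.0, -0.3, 2.8]
gripper_width: 0.076
grasp_force: 61.4
```

{"api": "jog_arm", "payload": {"increments": [[-1,0,0,-0.5,0],[-1,0,0,-1,0],[-1,0,0,-1,0],[-1,0,0,-1,0],[-1,0,0,-1,0]]}}

```text
t: 16.45
tcp_pos: [0.4939, -0.202, 0.1417]
ee_rot: [0.001, 0.697, 0.718, 0.0]
ft_force: [-2.2, 1.4, 6.9]
gripper_width: 0.075
grasp_force: 61.9
```

Touched down, so I'll ease off and release.

{"api": "jog_arm", "payload": {"increments": [[-1,0,0,0.5,0],[-1,0,0,1.2,0],[-0.8,0,0,1.2,0],[-0.6,0,0,1.2,0],[-0.3,0,0,1.2,0]], "squeeze": 20}}

```text
t: 17.08
tcp_pos: [0.4936, -0.2017, 0.1408]
ee_rot: [-0.0, 0.697, 0.718, 0.0]
ft_force: [0.1, 0.0, 0.6]
gripper_width: 0.351
grasp_force: 0.0
```

{"api": "jog_arm", "payload": {"increments": [[0,0,0,0,0],[0,0,0,0,0],[0,0,0,10,0],[0,0,0,30,0],[0,0,0,55,0]]}}

```text
t: 17.7
tcp_pos: [0.4935, -0.2017, 0.1972]
ee_rot: [-0.0, 0.697, 0.718, -0.0]
ft_force: [-0.7, -0.1, 0.0]
gripper_width: 0.503
grasp_force: 0.0
```

{"api": "jog_arm", "payload": {"increments": [[0,0,0,20,0],[0,0,0,40,0],[0,0,0,60,0],[0,0,0,60,0],[0,0,0,60,0]]}}

```text
t: 18.32
tcp_pos: [0.4934, -0.2017, 0.2559]
ee_rot: [-0.0, 0.697, 0.718, -0.0]
ft_force: [-0.5, 1.3, -0.9]
gripper_width: 0.499
grasp_force: 0.0
```

Run:
```python
from h import *
s=env.read_state();print(s['t'],s['tcp_pos'],s['ft_force'])
a=snap('scene','e.png');b=snap('side','f.png')
cv2.imwrite('pics/g.png',cv2.hconcat([a[100:400,100:480],b[130:400,180:580][:, :380] if 0 else cv2.copyMakeBorder(b[130:400,180:580],0,30,0,0,0)])[:,:,::-1])
```

```text
18.325 [ 0.49343496 -0.2016873   0.25587655] [-0.53367957  1.30542494 -0.91821276]
```

View pics/g.png

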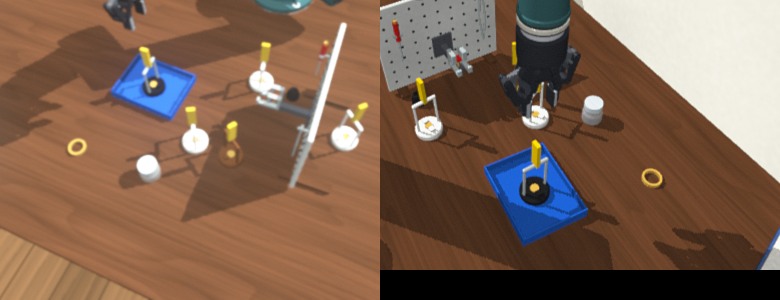

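The picture shows the black holder upright in the middle of the tray, at (153,87) in the scene half and (534,190) in the side half. The jar, loupe and ring are unmoved and the gripper is clear.

```bash
python3 -c "
from station import env
print(env.job_done())"
```

```text
the job is handed in; nothing more can be done
None
```

The black holder was taken off the hook in the order asked and now stands upright in the blue tray, released, with the jar, loupe and ring untouched; the job was handed in at about 18 s, and no verdict came back.

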